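# Point out the tin that was missed, and the bread it needs

### The job

One of the six tins on the serving board was set out without its slice of toast: show your colleague which by pointing down at the middle of that empty tin, fingertips a few centimetres above its rim, and holding there for two seconds; then show where the slice should come from by pointing in the same way at the middle of the tray of light bread (not the dark rye), a few centimetres above the slices, for two seconds. Touch and move nothing, and wherever your hand passes over another tin or the middle of the rye tray keep it higher than the pepper mill, so that nobody thinks that one is meant. Finish with your hand lifted higher than the mill.

Things in the scene. Friction and masses are not known exactly. Their poses are not given: they have to be found in the camera images.
- tin_bare_mouth (a point): The empty tin that has no toast: a gold, oval-ended fish tin standing open on the bamboo serving board, 90 mm long (its x) by 62 mm wide (its y), 34 mm tall, with walls about 1.5 mm. This point is the middle of its open mouth, level with the rim (about 54 mm above the counter, because the board is 20 mm thick).
- board: Bamboo serving board, fixed, 280 mm (its x) by 360 mm (its y), 20 mm thick, with a 75 mm wide carrying tab on its -y edge. Origin: middle of its underside. The six tins stand on it in two rows of three, centres at least 100 mm apart.
- tray_light_bread (a point): Wooden tray of light (golden) toast slices, fixed, 125 mm (its x) by 200 mm (its y), walls 45 mm tall. This point is over the middle of the tray, level with the top of the slices that lean in it, 50 mm above the counter.
- tray_rye_bread (a point): The same kind of tray, filled with dark brown rye slices. This point is over its middle, level with the top of the slices, 50 mm above the counter. Not the one wanted.
- tin_1: One of the five tins that already have toast, same tin as the empty one. Loose. Origin: middle of its underside, z up; its rim is 34 mm higher and the top of its toast 46 mm higher.
- toast_1: Slice of light toast, 98 x 46 x 12 mm, lying loose across the rim of tin_1. Origin: middle of its underside.
- tin_2: One of the five tins that already have toast, same tin as the empty one. Loose. Origin: middle of its underside, z up; its rim is 34 mm higher and the top of its toast 46 mm higher.
- toast_2: Slice of light toast, 98 x 46 x 12 mm, lying loose across the rim of tin_2. Origin: middle of its underside.
- tin_3: One of the five tins that already have toast, same tin as the empty one. Loose. Origin: middle of its underside, z up; its rim is 34 mm higher and the top of its toast 46 mm higher.
- toast_3: Slice of light toast, 98 x 46 x 12 mm, lying loose across the rim of tin_3. Origin: middle of its underside.
- tin_4: One of the five tins that already have toast, same tin as the empty one. Loose. Origin: middle of its underside, z up; its rim is 34 mm higher and the top of its toast 46 mm higher.
- toast_4: Slice of light toast, 98 x 46 x 12 mm, lying loose across the rim of tin_4. Origin: middle of its underside.
- tin_5: One of the five tins that already have toast, same tin as the empty one. Loose. Origin: middle of its underside, z up; its rim is 34 mm higher and the top of its toast 46 mm higher.
- toast_5: Slice of light toast, 98 x 46 x 12 mm, lying loose across the rim of tin_5. Origin: middle of its underside.
- mill: Dark wooden pepper mill, 160 mm tall and 50 mm across, standing loose between the board and the bread trays; the tallest thing on the work area. Origin: middle of its foot.
- jar: Small amber glass jar with black lid and paper label, 54 mm across, 75 mm tall, standing loose between board and trays. Origin: middle of its foot.
Things that resemble listed ones, but are neither listed nor needed, are in the scene too. What is shaped like the part that bears tray_light_bread but turquoise is not meant.

How it is judged:
By the outcome, as a careful person would: the job done as asked, in the order asked, and still so for the second after the job is handed in, with the robot touching nothing.
It also fails if it takes over 45 s, if anything falls off the work surface, if the arm or the gripper's body presses on something with over 40 N, if the wrist force passes 120 N, or if a joint passes its speed limit or range.

### The arm

A 6-joint arm with a two-finger parallel gripper is mounted at the origin on the work surface. World frame = base frame: x ahead of the robot, y to its left, z up, the work surface at z = 0. Lengths are in mm, angles in rad, forces in N, time in s.
With the tool pointing down it reaches from about 350 to 775 mm from the base axis. Payload 7.3 kg.
Tool frame: the origin (TCP) lies at the very end of the fingers, on their centre line; the grasp point (between the pads) lies 19 mm behind it; z points along the fingers, y is the line along which they close (so a half turn about z gives the same grasp; the last joint's range is limited). The gripper opens to 92 mm and grips with 3 to 60 N. Pads are 19 mm wide; open, the fingers measure 130 mm over their backs; the gripper's body (75 mm by 190 mm) begins 47 mm behind the grasp point.
Start: joints at [0.969, 0.342, 1.524, -0, 1.275, -0.146], TCP at [231.084, 471.429, 226.741] pointing down, gripper open.
Joint ranges: [-2.53, 2.53], [-0.77, 2.02], [0.04, 2.7], [-1, 4.14], [0.28, 2.66], [-3.11, 3.11]. Speed limits (rad/s): [2.57, 2.57, 3.14, 3.14, 3.14, 3.14].

### API

Orientations are given as [roll, pitch, yaw] about the fixed x, y, z axes, in that order (R = Rz(yaw) Ry(pitch) Rx(roll)).
In Python, from plant import * gives the robot as it stands.
- The arm moves only by the tool arm_command, never from a script. Its arguments are lists of equal length, an entry for each row: "gripper": the finger opening in mm, from 0 to 91.8; "dp": the shift along the tool's x, y, z in units of 25 mm (1.0 is 25 mm), a list of three; "twist": the turn about the tool's z in units of 5 degrees (1.0 is 5 degrees). A call has exactly 5 rows; each row shifts and turns the commanded pose from where the row before left it, along the tool's axes as they then stand; what a row does not reach is not made up. A row lasts 1/8 s, in which the tool goes at most 62.5 mm and 10.7 degrees, less where a joint would pass 70% of its speed; a pose out of reach is approached as far as the arm can. A call is refused whole if a number of a shift passes 1 or a number of a turn 1, either way. A call with a gripper value outside its range is refused whole. The fingers move at their own pace and stop on an object; the grip force is fixed at half the most. Time passes only in rows, so rows that do not move let the fingers close, or fill a call up. It gives the time, the measured TCP pose, the force, the opening and the grip force at its end, in the units of the state.
- get_obs(): the state, without advancing time (a new reading comes with each control period).
- capture(name): name is "side" or "top"; returns the picture (400x640x3 uint8, red, green, blue); there is no depth.
- get_calibration(name): a dict with "mtx" (3x3 intrinsics, pixels), "dist_coeffs" ([k1, k2, p1, p2, k3] as OpenCV has them; the pictures are not rectified), "position" and "attitude" of the camera in the world. Camera axes: x right, y down, z forward; pixel columns grow to the right and rows downward; lengths in mm; the calibration is good to about 2 mm. A picture is of the moment at which its call begins. get_calibration takes no time and is no camera call.
- close_job(): hands the job in; it is judged then, once.
The state is a dict: "time": time; "joint_positions": joint angles; "dq": joint speeds; "tau": joint torques, N m; "tool_pos": TCP position; "tcp_rot": TCP orientation; "contact_force": force on the tool from outside, world axes, zero at the start; "moment": the same for the moment, N m; "grip_width": finger opening in mm; "finger_force": force on a finger pad.
Only numpy, scipy, OpenCV 4.12 (cv2) and the standard library are available. Lean on these libraries where they do the work, as an engineer would, in place of code of your own. Each camera call takes 0.05 s, during which the arm holds its last target. There are 200 camera calls.

## Working session

There is one attempt and no reset: what is moved stays moved. The work goes in short steps, Python scripts to look and compute and a tool call to move; the robot and the scene stay as the last step left them, time stands still between calls to the robot, and variables do not carry over. Pictures are saved under pics/ and viewed, at most 10 in all, crops included, and the job is handed in when it is done.

Besides the shell and the picture viewer there is one more tool, called after "Request:" by a JSON object that holds its "method" and its "body". arm_command: Moves the arm, as the interface text tells. Its arguments: {"type":"object","properties":{"gripper":{"type":"array"},"dp":{"type":"array"},"twist":{"type":"array"}},"required":["gripper","dp","twist"]}

```bash
mkdir -p pics; python3 - <<'E'
from plant import *
import cv2
for n in("top","side"):
    cv2.imwrite(f"pics/{n}.png",capture(n)[:,:,::-1]); print(get_calibration(n))
o=get_obs(); print(o["time"],o["tool_pos"],o["tcp_rot"])
E
```

```text
{'mtx': array([[397.84600041,   0.        , 324.67035908],
       [  0.        , 397.84600041, 200.21667086],
       [  0.        ,   0.        ,   1.        ]]), 'dist_coeffs': array([-0.06165778,  0.        ,  0.        ,  0.        ,  0.        ]), 'position': array([338.39858825,  63.72147059, 987.77912272]), 'attitude': array([-3.04055752, -0.01194689, -1.5912735 ])}
{'mtx': array([[470.69631387,   0.        , 316.5860605 ],
       [  0.        , 470.69631387, 199.41322792],
       [  0.        ,   0.        ,   1.        ]]), 'dist_coeffs': array([-0.0941493,  0.       ,  0.       ,  0.       ,  0.       ]), 'position': array([   4.74409722, -932.47550259,  896.62453193]), 'attitude': array([-2.21822769,  0.01877207, -0.4195835 ])}
0.1 [230.87709232 471.11828745 226.13088964] [-3.14025671e+00 -1.73226238e-04  2.68579206e+00]
```

View pics/top.png

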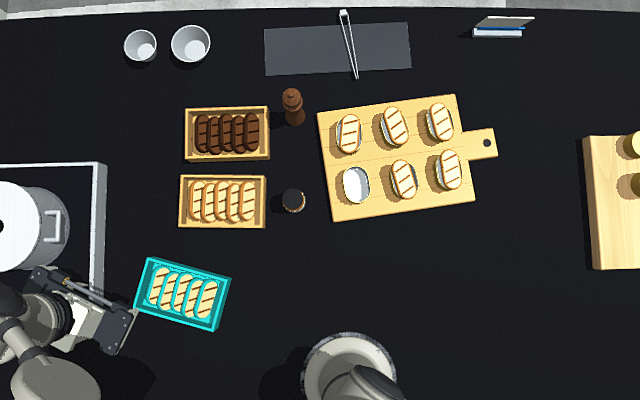

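View pics/side.png

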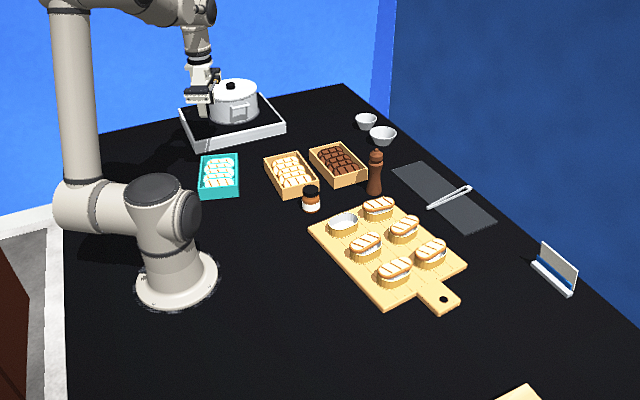

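Top view: the only tin without toast is at (356,185), side view (343,224). Three trays could be the source: wooden with light bread at (222,201), wooden with rye at (227,134), turquoise with light bread at (183,294). The wooden light one fits, since the rye is dark and turquoise is excluded. I'll confirm this in an enlarged crop while measuring.

```bash
cat >h.py <<'E'
from plant import *
import cv2, numpy as np
from scipy.spatial.transform import Rotation as R
def ray(n,p):
    c=get_calibration(n); u=cv2.undistortPoints(np.array([[p]],float),c["mtx"],c["dist_coeffs"])[0,0]
    return c["position"],R.from_euler("xyz",c["attitude"]).apply([u[0],u[1],1])
def plane(n,p,z):
    o,d=ray(n,p); return o+d*(z-o[2])/d[2]
def tri(a,b):
    (o,d),(q,e)=ray("top",a),ray("side",b)
    s=np.linalg.lstsq(np.c_[d,-e],q-o,rcond=None)[0]
    P,Q=o+s[0]*d,q+s[1]*e; return (P+Q)/2,np.linalg.norm(P-Q)
E
python3 - <<'E'
from h import *
t=cv2.imread("pics/top.png"); s=cv2.imread("pics/side.png")
def blobs(n,im,x0,y0,x1,y1,f,amin):
    h=cv2.cvtColor(im,cv2.COLOR_BGR2HSV); m=np.zeros(h.shape[:2],np.uint8)
    m[y0:y1,x0:x1]=f(h[y0:y1,x0:x1].astype(int))*255
    for c in cv2.findContours(m,0,2)[0]:
        if cv2.contourArea(c)>amin: print(n,cv2.minAreaRect(c),cv2.boundingRect(c),cv2.contourArea(c))
wood=lambda h:(h[...,2]>110)&(h[...,0]<30)
gray=lambda h:(h[...,1]<60)&(h[...,2]>90)
blobs("tray top",t,165,165,275,240,wood,300)
blobs("rye top",t,170,95,275,165,wood,300)
blobs("tray side",s,255,140,320,205,wood,300)
blobs("tin top",t,335,160,376,210,gray,80)
blobs("tin side",s,322,205,362,242,gray,60)
a=cv2.resize(t[80:240,170:480],None,fx=2.4,fy=2.4,interpolation=2)
b=cv2.resize(s[140:250,250:400],(0,0),fx=1.9,fy=1.9,interpolation=2)
im=np.zeros((a.shape[0]+b.shape[0],max(a.shape[1],b.shape[1]),3),np.uint8)
im[:a.shape[0],:a.shape[1]]=a; im[a.shape[0]:,:b.shape[1]]=b
cv2.imwrite("pics/crop.png",im); print(im.shape)
print("tin",plane("top",(356,185),54),tri((356,185),(343,222)))
print("light",plane("top",(222,201),50),tri((222,201),(290,173)))
print("rye",plane("top",(227,134),50)); print("mill",plane("top",(291,93),160)); print("jar",plane("top",(293,197),75))
for p in [(349,133),(395,127),(439,122),(403,180),(447,170)]: print(plane("top",p,66)[:2])
E
```

```text
tray top ((221.5517578125, 200.80868530273438), (86.54169464111328, 53.201698303222656), 1.1017061471939087) (178, 174, 88, 54) 4413.0
rye top ((226.99996948242188, 132.0), (83.99998474121094, 51.99999237060547), -0.0) (185, 106, 85, 53) 4113.5
tray side ((291.6353454589844, 173.96017456054688), (47.573238372802734, 49.09693908691406), 73.61045837402344) (264, 150, 56, 51) 1651.0
tin top ((355.70269775390625, 183.71621704101562), (35.18138122558594, 24.166650772094727), 80.53767395019531) (343, 167, 27, 35) 673.0
tin side ((342.94830322265625, 220.62069702148438), (15.598407745361328, 29.525558471679688), 68.19859313964844) (328, 211, 30, 19) 348.0
(593, 744, 3)
tin [467.66127467 -24.41449373  54.        ] (array([470.81563937, -25.92942604,  45.60897649]), np.float64(4.185073622409493))
light [436.05245808 294.05491781  50.        ] (array([439.25838653, 300.42777777,  23.45642041]), np.float64(0.9309348847938957))
rye [598.56041106 283.25330376  50.        ]
mill [656.12261167 120.03681256 160.        ]
jar [439.56466897 123.82039778  75.        ]
[590.99927344 -10.29441161]
[ 604.09446235 -120.74806342]
[ 615.22682347 -227.82093969]
[ 475.8570811  -134.44514181]
[ 498.01337226 -240.66638684]
```

View pics/crop.png

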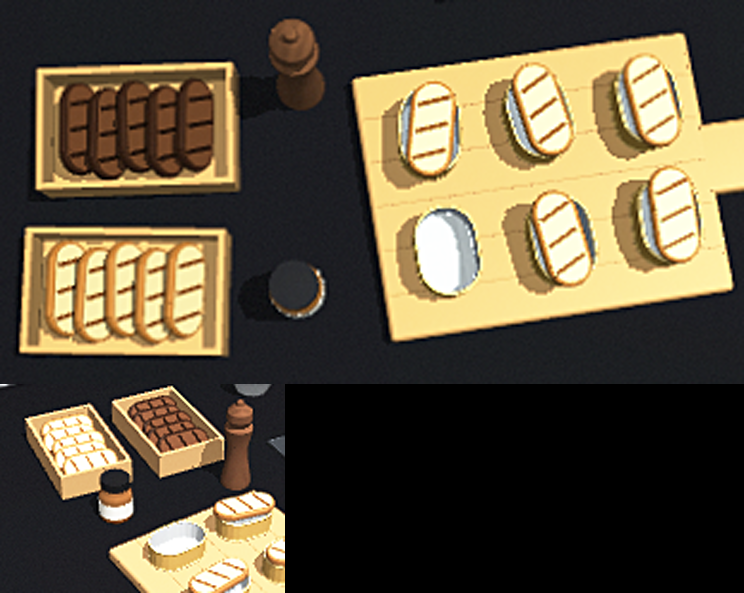

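The crop confirms both: an empty silver mouth at (356,185) and the wooden tray of golden slices at (222,201). Aim points are tin mouth (468,-24,54) and tray (436,294,50). I'll travel at z≈227, fingers closed.

Request:
{"method": "arm_command", "body": {"gripper": [0,0,0,0,0], "dp": [[-0.5,-0.3,0],[-1,-0.5,0],[-1,-0.5,0],[-1,-0.5,0],[-1,-0.5,0]], "twist": [1,1,0,0,0]}}

```text
time: 0.72
tool_pos: [292.6, 360.1, 226.4]
tcp_rot: [-3.141, -0.0, 2.511]
contact_force: [0.4, 0.7, -0.1]
grip_width: 46.3
finger_force: 0.0
```

Request:
{"method": "arm_command", "body": {"gripper": [0,0,0,0,0], "dp": [[-1,-0.5,0],[-1,-0.5,0],[-1,-0.5,0],[-1,-0.5,0],[-1,-0.5,0]], "twist": [0,0,0,0,0]}}

```text
time: 1.35
tool_pos: [356.7, 236.0, 226.5]
tcp_rot: [-3.141, -0.0, 2.511]
contact_force: [0.2, -1.1, -0.1]
grip_width: 0.5
finger_force: 0.0
```

Request:
{"method": "arm_command", "body": {"gripper": [0,0,0,0,0], "dp": [[-1,-0.5,0],[-1,-0.5,0],[-1,-0.5,0],[-1,-0.5,0],[-1,-0.5,0]], "twist": [0,0,0,0,0]}}

```text
time: 1.98
tool_pos: [420.9, 111.9, 226.5]
tcp_rot: [-3.141, -0.0, 2.511]
contact_force: [-0.1, 0.1, -0.5]
grip_width: 0.5
finger_force: 0.0
```

Request:
{"method": "arm_command", "body": {"gripper": [0,0,0,0,0], "dp": [[-1,-0.7,0],[-1,-0.7,0],[-1,-0.7,0],[-1,-0.7,0],[-0.7,-0.5,0]], "twist": [0,0,0,0,0]}}

```text
time: 2.6
tool_pos: [467.1, -24.4, 226.3]
tcp_rot: [-3.141, -0.001, 2.51]
contact_force: [0.7, -1.3, 0.2]
grip_width: 0.4
finger_force: 0.0
```

Request:
{"method": "arm_command", "body": {"gripper": [0,0,0,0,0], "dp": [[0,0,0],[0,0,0.5],[0,0,1],[0,0,1],[0,0,0.5]], "twist": [0,0,0,0,0]}}

```text
time: 3.22
tool_pos: [465.8, -22.1, 150.0]
tcp_rot: [-3.141, -0.003, 2.512]
contact_force: [0.1, 0.6, -0.4]
grip_width: 0.4
finger_force: 0.0
```

```bash
python3 - <<'E'
from h import *
a=capture("top")[:,:,::-1]; b=capture("side")[:,:,::-1]
f=lambda i,x,y:cv2.resize(i[y:y+150,x:x+200],None,fx=2,fy=2)
cv2.imwrite("pics/mid.png",np.hstack([f(a,260,90),f(b,250,130)]))
o=get_obs(); print(o["time"],o["tool_pos"])
E
```

```text
3.325 [465.98627843 -22.38099388 150.37385486]
```

View pics/mid.png

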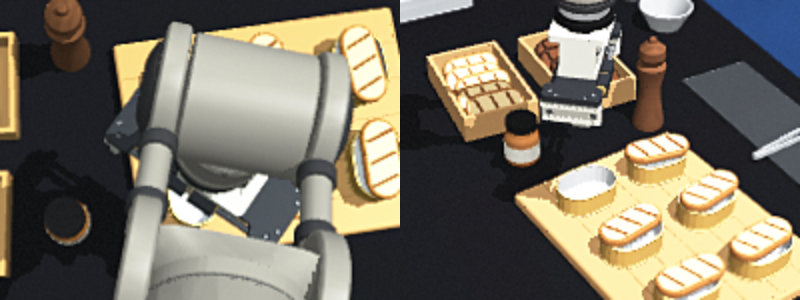

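The side view shows the fingertips directly over the empty tin's mouth at about crop (572,120), with the other tins and the mill clear. Now descending to z≈90 and holding.

Request:
{"method": "arm_command", "body": {"gripper": [0,0,0,0,0], "dp": [[-0.1,0,0.5],[0,0,0.8],[0,0,0.8],[0,0,0.4],[0,0,0]], "twist": [0,0,0,0,0]}}

```text
time: 3.95
tool_pos: [468.9, -24.6, 88.9]
tcp_rot: [-3.141, -0.001, 2.511]
contact_force: [-0.6, -0.5, 0.3]
grip_width: 0.5
finger_force: 0.0
```

Request:
{"method": "arm_command", "body": {"gripper": [0,0,0,0,0], "dp": [[0,0,0],[0,0,0],[0,0,0],[0,0,0],[0,0,0]], "twist": [0,0,0,0,0]}}

```text
time: 4.58
tool_pos: [469.1, -24.6, 89.3]
tcp_rot: [3.141, 0.0, 2.511]
contact_force: [-0.3, 0.5, 0.9]
grip_width: 0.6
finger_force: 0.0
```

Request:
{"method": "arm_command", "body": {"gripper": [0,0,0,0,0], "dp": [[0,0,0],[0,0,0],[0,0,0],[0,0,0],[0,0,0]], "twist": [0,0,0,0,0]}}

```text
time: 5.2
tool_pos: [469.0, -24.6, 89.2]
tcp_rot: [3.141, -0.0, 2.511]
contact_force: [-0.2, -0.4, 1.1]
grip_width: 0.2
finger_force: 0.0
```

Request:
{"method": "arm_command", "body": {"gripper": [0,0,0,0,0], "dp": [[0,0,0],[0,0,0],[0,0,0],[0,0,0],[0,0,0]], "twist": [0,0,0,0,0]}}

```text
time: 5.82
tool_pos: [469.0, -24.6, 89.2]
tcp_rot: [3.142, 0.0, 2.511]
contact_force: [0.8, -0.2, -0.3]
grip_width: 0.2
finger_force: 0.0
```

Request:
{"method": "arm_command", "body": {"gripper": [0,0,0,0,0], "dp": [[0,0,0],[0,0,0],[0,0,0],[0,0,0],[0,0,0]], "twist": [0,0,0,0,0]}}

```text
time: 6.45
tool_pos: [469.1, -24.6, 89.2]
tcp_rot: [3.141, 0.0, 2.511]
contact_force: [-0.3, -0.7, 0.2]
grip_width: 0.5
finger_force: 0.0
```

Request:
{"method": "arm_command", "body": {"gripper": [0,0,0,0,0], "dp": [[0,0,-0.5],[0,0,-1],[0,0,-1],[0,0,-1],[0,0,-1]], "twist": [0,0,0,0,0]}}

```text
time: 7.08
tool_pos: [469.0, -24.6, 203.5]
tcp_rot: [3.141, 0.001, 2.511]
contact_force: [-0.4, -0.6, 0.4]
grip_width: 0.4
finger_force: 0.0
```

Request:
{"method": "arm_command", "body": {"gripper": [0,0,0,0,0], "dp": [[0,0,-0.7],[0,0,-0.3],[0,0,0],[0,0,0],[0,0,0]], "twist": [0,0,0,0,0]}}

```text
time: 7.7
tool_pos: [468.7, -24.6, 226.1]
tcp_rot: [-3.141, -0.001, 2.511]
contact_force: [-0.5, -0.4, 0.5]
grip_width: 0.4
finger_force: 0.0
```

Request:
{"method": "arm_command", "body": {"gripper": [0,0,0,0,0], "dp": [[0.9,1,0],[0.9,1,0],[0.9,1,0],[0.9,1,0],[0.9,1,0]], "twist": [0,0,0,0,0]}}

```text
time: 8.32
tool_pos: [451.5, 143.7, 226.3]
tcp_rot: [-3.141, -0.001, 2.511]
contact_force: [0.7, -0.5, 0.4]
grip_width: 0.4
finger_force: 0.0
```

Request:
{"method": "arm_command", "body": {"gripper": [0,0,0,0,0], "dp": [[0.9,1,0],[0.9,1,0],[0.9,1,0],[0.9,1,0],[0.5,0.5,0]], "twist": [0,0,0,0,0]}}

```text
time: 8.95
tool_pos: [434.9, 295.2, 226.2]
tcp_rot: [-3.141, -0.0, 2.513]
contact_force: [-0.0, -0.1, 0.2]
grip_width: 0.2
finger_force: 0.0
```

Request:
{"method": "arm_command", "body": {"gripper": [0,0,0,0,0], "dp": [[0,0,0],[0,0,0.5],[0,0,0.5],[0,0,0],[0,0,0]], "twist": [0,0,0,0,0]}}

```text
time: 9.57
tool_pos: [435.6, 293.6, 201.7]
tcp_rot: [3.142, 0.0, 2.511]
contact_force: [-0.7, -0.7, 0.1]
grip_width: 0.1
finger_force: 0.0
```

Over the light tray; descend 115 mm to z≈87, hold, lift.

Request:
{"method": "arm_command", "body": {"gripper": [0,0,0,0,0], "dp": [[0,0,1],[0,0,1],[0,0,1],[0,0,1],[0,0,0.6]], "twist": [0,0,0,0,0]}}

```text
time: 10.2
tool_pos: [435.3, 293.8, 86.0]
tcp_rot: [-3.141, -0.0, 2.511]
contact_force: [0.3, -0.2, 0.7]
grip_width: 0.6
finger_force: 0.0
```

Request:
{"method": "arm_command", "body": {"gripper": [0,0,0,0,0], "dp": [[0,0,0],[0,0,0],[0,0,0],[0,0,0],[0,0,0]], "twist": [0,0,0,0,0]}}

```text
time: 10.82
tool_pos: [435.5, 294.0, 87.0]
tcp_rot: [3.141, 0.0, 2.511]
contact_force: [0.2, -0.5, -0.3]
grip_width: 0.4
finger_force: 0.0
```

```bash
python3 - <<'E'
from h import *
b=capture("side")[:,:,::-1]
cv2.imwrite("pics/tray.png",cv2.resize(b[90:260,190:470],None,fx=2.5,fy=2.5))
E
```

```text
(no output)
```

View pics/tray.png

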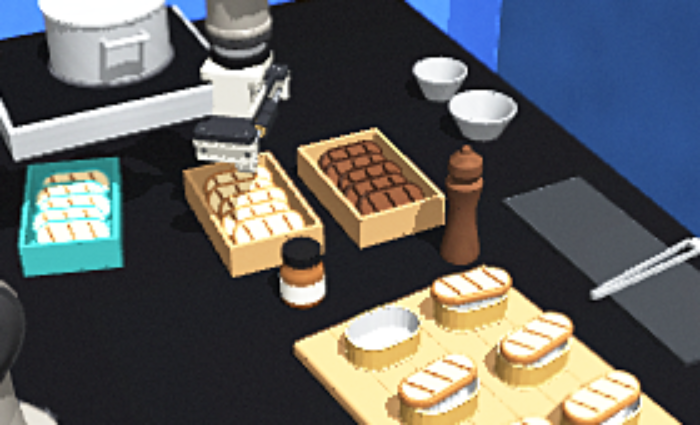

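Request:
{"method": "arm_command", "body": {"gripper": [0,0,0,0,0], "dp": [[0,0,0],[0,0,0],[0,0,0],[0,0,0],[0,0,0]], "twist": [0,0,0,0,0]}}

```text
time: 11.5
tool_pos: [435.4, 293.9, 86.7]
tcp_rot: [3.142, 0.0, 2.511]
contact_force: [-0.8, -0.2, -0.4]
grip_width: 0.4
finger_force: 0.0
```

Request:
{"method": "arm_command", "body": {"gripper": [0,0,0,0,0], "dp": [[0,0,0],[0,0,0],[0,0,0],[0,0,0],[0,0,0]], "twist": [0,0,0,0,0]}}

```text
time: 12.12
tool_pos: [435.3, 294.0, 86.7]
tcp_rot: [3.142, -0.0, 2.511]
contact_force: [-0.3, -0.1, 0.7]
grip_width: 0.3
finger_force: 0.0
```

Request:
{"method": "arm_command", "body": {"gripper": [0,0,0,0,0], "dp": [[0,0,0],[0,0,0],[0,0,0],[0,0,0],[0,0,0]], "twist": [0,0,0,0,0]}}

```text
time: 12.75
tool_pos: [435.4, 294.0, 86.7]
tcp_rot: [3.141, 0.0, 2.511]
contact_force: [-0.6, 0.0, 0.1]
grip_width: 0.4
finger_force: 0.0
```

Request:
{"method": "arm_command", "body": {"gripper": [0,0,0,0,0], "dp": [[0,0,-0.5],[0,0,-1],[0,0,-1],[0,0,-1],[0,0,-1]], "twist": [0,0,0,0,0]}}

```text
time: 13.38
tool_pos: [435.4, 294.0, 201.1]
tcp_rot: [3.141, 0.001, 2.511]
contact_force: [0.2, -0.2, -0.5]
grip_width: 0.5
finger_force: 0.0
```

Request:
{"method": "arm_command", "body": {"gripper": [0,0,0,0,0], "dp": [[0,0,-0.8],[0,0,-0.4],[0,0,0],[0,0,0],[0,0,0]], "twist": [0,0,0,0,0]}}

```text
time: 14.0
tool_pos: [435.0, 293.8, 228.4]
tcp_rot: [-3.14, -0.001, 2.511]
contact_force: [-1.0, -0.1, -1.0]
grip_width: 0.5
finger_force: 0.0
```

The side picture shows the fingertips over the light tray at about crop (240,165), slightly toward its far end. I'll check that against the projection before handing in.

```bash
python3 - <<'E'
from h import *
def proj(n,P):
    c=get_calibration(n); r=R.from_euler("xyz",c["attitude"]).inv()
    return cv2.projectPoints(r.apply(np.array(P,float)-c["position"]),np.zeros(3),np.zeros(3),c["mtx"],c["dist_coeffs"])[0].reshape(-1,2)
q=[[435.4,294,87],[435.4,294,50],[435.4,294,45]]+[[435.4+a*62.5,294+b*100,45] for a in(-1,1) for b in(-1,1)]
p=proj("side",q); print(((p-[190,90])*2.5).round(0).tolist())
E
python3 - <<'E'
from h import *
b=capture("side")[:,:,::-1]
cv2.imwrite("pics/tray2.png",cv2.resize(b[90:260,190:470],None,fx=2.5,fy=2.5))
E
```

```text
[[246.0, 170.0], [248.0, 194.0], [248.0, 197.0], [230.0, 249.0], [179.0, 172.0], [322.0, 224.0], [263.0, 151.0]]
```

View pics/tray2.png

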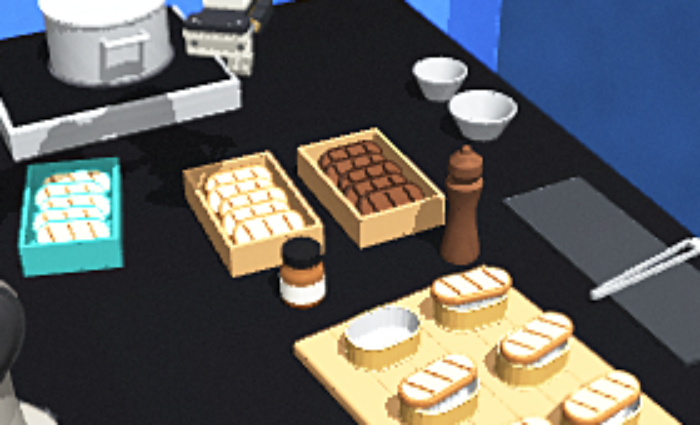

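The tray's rim corners in the picture agree with those projected from my aim point to within a few crop pixels. The hand is lifted to z=228 and nothing has moved.

```bash
python3 -c "
from plant import *
print(close_job())"
```

```text
the job is handed in; nothing more can be done
None
```

I pointed at the empty tin (about 35 mm above its rim) and then at the wooden tray of light bread (about 37 mm above the slices), holding over 2 s at each; nothing was touched, the hand finished at z≈228 mm, above the mill, and the job is handed in.

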